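# Fit the counterbalance spring onto the strut in the vice

## Robot

A 6-joint arm with a two-finger parallel gripper is mounted at the origin on the work surface. World frame = base frame: x ahead of the robot, y to its left, z up, the work surface at z = 0. Lengths are in m, angles in degrees, forces in N, time in s.
With the tool pointing down it reaches from about 0.4 to 0.825 m from the base axis. Payload 7 kg.
Tool frame: the origin (TCP) lies at the very end of the fingers, on their centre line; the grasp point (between the pads) lies 19 mm behind it (ctrl.tcp_to_grasp is the distance from the TCP to the grasp point, in m); z points along the fingers, y is the direction in which the jaws open and shut (so a half turn about z gives the same grasp; the last joint's range is limited). The gripper opens to 88 mm and grips with 3 to 60 N. Pads are 19 mm wide; open, the fingers measure 130 mm over their backs; the gripper's body (78 mm by 193 mm) begins 47 mm behind the grasp point.
Start: joints at [81.079, 20.546, 0.682, 0, -70.136, -16.507], TCP at [0.29, 0.61, 0.201] pointing down, gripper open.
Joint ranges: [-176.03, 176.03], [-82.01, 121.73], [-58.28, 71.71], [-173.87, 95.51], [-174.79, -0.11], [-173.66, 173.66]. Speed limits (degrees/s): [136.94, 136.94, 172.46, 180, 180, 180].

## Interface

Orientations are given as [roll, pitch, yaw] about the fixed x, y, z axes, in that order (R = Rz(yaw) Ry(pitch) Rx(roll)).
In Python, from plant import ctrl gives the robot as it stands.
- The arm moves only by the tool jog_arm, never from a script. Its argument "commands" is a list of rows, each an object of numbers: "x", "y", "z": the shift along the tool's x, y, z in cm; "roll": the turn about the tool's z in rad. In form: [{"x": .., "y": .., "z": .., "roll": ..}, ...]. A call has 1 to 12 rows; each row shifts and turns the commanded pose from where the row before left it, along the tool's axes as they then stand; what a row does not reach is not made up. A row lasts 1/10 s, in which the tool goes at most 50 mm and 8.59 degrees, less where a joint would pass 70% of its speed; a pose out of reach is approached as far as the arm can. A call is refused whole if a number of a shift passes 5 or a number of a turn 0.15, either way. A call with a gripper value outside its range is refused whole. "gripper" is the finger opening in cm, from 0 to 8.76, set as the call begins (left out, the last holds). The fingers move at their own pace and stop on an object; the grip force is fixed at half the most. Time passes only in rows, so rows that do not move let the fingers close. It gives the time, the measured TCP pose, the force and the opening at its end, in the units of the state.
- ctrl.get_obs(): the state, without advancing time (a new reading comes with each control period).
- ctrl.snapshot(name): name is "scene" or "top" or "wrist"; returns a dict with "image" (384x512x3 uint8, red, green, blue), "mtx" (3x3 intrinsics, pixels), "k1" (the pictures are not rectified: a ray, as slopes to the right and down, at radius r is drawn at 1 + k1 r^2 times it, then the intrinsics apply), "position" and "orientation" of the camera in the world; the wrist camera has in their place "hand_eye" (4x4, takes a point from camera to tool coordinates, whose origin is the TCP and whose axes are the flange's). Camera axes: x right, y up, looking along -z (the intrinsics and any distortion apply to the point x, -y, -z); pixel columns grow to the right and rows downward; lengths in m; the calibration is good to about 2 mm. A picture is of the moment at which its call begins: read the wrist's pose just before it. There is no depth.
- ctrl.close_job(): hands the job in, once; it reports no verdict.
Trained networks look in the newest picture that a camera, given by its name, has taken for a name from the list of things; names that differ only in an ending like _2 or _b are one class to them, and where a whole thing is asked for, a point or a joint stands for the part that bears it (a point fixed in the world has none). Each returns a list of dicts, best first, with "confidence" (0 to 1); they miss things now and then, are a little off and sometimes report something else, mostly with a low value. They report only what shows in the picture. A call takes as long as a camera call.
- ctrl.search_frame(camera, query): "position" ([column, row] as shares, 0 to 1, of the picture: columns of its width, rows of its height, amid what is visible of it).
- ctrl.regions_of(camera, query): "mask" (384x512 bool, what is visible of it) and "position" ([column, row] as shares, 0 to 1, of the picture: columns of its width, rows of its height, amid what is visible of it).
The state is a dict: "clock": time; "joint_pos": joint angles; "qvel": joint speeds; "tau": joint torques, N m; "tool_pos": TCP position; "orientation": TCP orientation; "force": force on the tool from outside, world axes, zero at the start; "moment": the same for the moment, N m; "opening": finger opening in m.
Only numpy, scipy, OpenCV 4.12 (cv2) and the standard library are available. Lean on these libraries where they do the work, as an engineer would, in place of code of your own. Each camera call takes 0.05 s, during which the arm holds its last target.

## Task

Take the tall coil spring and thread it over the flat eye of the strut that stands in the vice, down the rod until its bottom coil lies flat and fully home on the flange, then let go. Do it gently: never lean on the spring when it snags, but twist it until its turned-in wire end slips past the eye and then drops into the slot of the hub; do not drop it, and leave the other things on the board where they are.

Things in the scene. Friction and masses are not known exactly. Their poses are not given: they have to be found in the camera images.
- spring: tall compression spring of bare 3 mm steel wire, standing upright: outer diameter 38 mm, inner 32 mm, free length 76 mm, about 75 g. Origin: centre of its underside; z is its axis, up. At the very bottom the wire's end is turned straight inwards: this 3 mm thick tang reaches to 6 mm from the axis, on one side only; which side is not told and must be felt (or seen)
- spring_top (a point): centre of the top of the tall spring, on its axis, 76 mm above its underside. Grip the spring from outside, 12 to 25 mm below this; the upper half does not give, the lower half yields along the axis by about 1.4 N/mm, at most 16 mm. Its wire end and the printed hub stand about 15 N of push, not much more
- vise: small blue machine vice fixed on the board, 50 mm high at the jaws, 112 mm wide. Origin: on the board, under the strut's axis; it reaches 45 mm behind this and 135 mm ahead of it (along its x: the screw and its T-bar). It clamps the steel strut upright, at any turn about the strut's axis: the vice's pose does not tell it. The strut does not turn in the jaws
- rod_top (a point): centre of the top of the strut's flat eye, on the strut's axis, 92 mm above the seat; the axes are the vice's. The eye is 22 mm wide, 8 mm thick and 22 mm high, on an 8 mm rod. The spring's tang gets past it only on the side of either flat face, pointing within about 35 degrees of square to it; otherwise it lands on the eye's top
- seat (a point): centre of the upper face of the orange printed flange (46 mm across): the spring's underside lies here when home; the axes are the vice's. It bears a hub 26 mm across, 8 mm high, cut right across by one open slot 7 mm wide, in line with the eye's width (a quarter turn from its flat faces). The tang goes down only in the slot; on the hub the spring sits 8 mm too high
- short_spring: bystander: a shorter, fatter spring, 42 mm across, 34 mm high, standing; origin at the centre of its underside
- trunnion: bystander: an orange printed block 40 x 34 x 22 mm with two steel pins; origin at the centre of its underside
- screwdriver: bystander: a screwdriver 180 mm long lying along its x; origin at the middle of its underside

How it is judged:
By the outcome, as a careful person would: the job done as asked, in the order asked, and still so for the second after the job is handed in, with the robot touching nothing.
It also fails if it takes over 64 s, if anything falls off the work surface, if the arm or the gripper's body presses on something with over 40 N, if the wrist force passes 120 N, or if a joint passes its speed limit or range.

## Working session

There is one attempt and no reset: what is moved stays moved. The work goes in short steps, Python scripts to look and compute and a tool call to move; the robot and the scene stay as the last step left them, time stands still between calls to the robot, and variables do not carry over. Pictures are saved under pics/ and viewed, and the job is handed in when it is done.

Besides the shell and the picture viewer there is one more tool, called after "Call:" by a JSON object that holds its "fn" and its "kwargs", one argument or row to a line. jog_arm: Moves the arm, as the interface text tells. Its arguments: {"type":"object","properties":{"commands":{"type":"array"},"gripper":{"type":"number"}},"required":["commands"]}

```bash
ls; mkdir -p pics; cat > h.py <<'E'
import numpy as np, cv2
from plant import ctrl
from scipy.spatial.transform import Rotation as R
def Rm(o): return R.from_euler('xyz',o,degrees=True).as_matrix()
def snap(n,f=None):
    o=ctrl.get_obs(); s=ctrl.snapshot(n); s['obs']=o
    if 'hand_eye' in s:
        H=np.array(s['hand_eye']); T=np.eye(4);T[:3,:3]=Rm(o['orientation']);T[:3,3]=o['tool_pos'];s['T']=T@H
    else:
        T=np.eye(4); q=np.array(s['orientation'],float)
        T[:3,:3]=q if q.shape==(3,3) else Rm(q)
        T[:3,3]=s['position']; s['T']=T
    if f: cv2.imwrite('pics/'+f,s['image'][:,:,::-1])
    return s
def ray(s,u,v):
    K=np.array(s['mtx']);d=np.array([(u-K[0,2])/K[0,0],(v-K[1,2])/K[1,1]]);p=d.copy()
    for _ in range(30): p=d/(1+s['k1']*(p@p))
    w=s['T'][:3,:3]@np.array([p[0],-p[1],-1.]); return s['T'][:3,3],w/np.linalg.norm(w)
def atz(s,u,v,z):
    c,w=ray(s,u,v); return c+w*(z-c[2])/w[2]
def proj(s,P):
    K=np.array(s['mtx']);q=np.linalg.inv(s['T'])@np.append(P,1); p=np.array([q[0],-q[1]])/-q[2]
    p=p*(1+s['k1']*(p@p)); return K[:2,:2]@p+K[:2,2]
def tri(rs):
    A=0;b=0
    for c,w in rs:
        M=np.eye(3)-np.outer(w,w);A=A+M;b=b+M@c
    X=np.linalg.solve(A,b); return X,[np.linalg.norm((np.eye(3)-np.outer(w,w))@(X-c)) for c,w in rs]
E
python3 - <<'E'
from h import *
print(ctrl.get_obs())
for n in ['scene','top','wrist']:
    s=snap(n,n+'0.png'); print(n,{k:s[k] for k in s if k not in('image','obs')})
    for q in ['spring','spring_top','vise','rod_top','seat','short_spring','trunnion','screwdriver']:
        print(q,[(np.round(np.array(d['position'])*[512,384],1),round(d['confidence'],2)) for d in ctrl.search_frame(n,q)[:2]])
E
```

```text
pics
{'clock': 0.0, 'joint_pos': array([ 8.10792035e+01,  2.05914563e+01,  6.34685739e-01, -2.22402348e-02,
       -7.01354814e+01, -1.65066344e+01]), 'qvel': array([ 0.08201001,  0.09937446, -0.02384743, -0.05420344,  0.04590684,
       -0.02206719]), 'tau': array([-2.02747979e-03, -5.82716238e+01,  2.93054706e+01,  6.99694276e+00,
        6.95110793e-03, -1.55839580e-04]), 'tool_pos': array([0.28961285, 0.60912825, 0.20022274]), 'orientation': array([ 1.79905609e+02, -6.16841872e-03, -2.54349997e+01]), 'force': array([ 0.15340864,  0.50621606, -0.01471446]), 'moment': array([-0.01633759, -0.01649469, -0.00412398]), 'opening': 0.08747619935575811}
scene {'mtx': array([[393.71203828,   0.        , 255.97968868],
       [  0.        , 393.71203828, 192.52348847],
       [  0.        ,   0.        ,   1.        ]]), 'k1': 0.028077414052117226, 'position': array([ 0.93001947, -0.22692391,  0.82311119]), 'orientation': array([35.86393489,  0.72270905, 64.13183866]), 'T': array([[ 0.43626714, -0.72598361,  0.53161903,  0.93001947],
       [ 0.89972879,  0.36023286, -0.2464151 , -0.2269239
[... 1701 characters left out ...]
],
       [ 9.99999871e-01,  3.52923678e-04,  3.65325764e-04,
        -4.13483814e-05],
       [ 2.62472558e-04,  2.56735708e-01, -9.66481613e-01,
        -1.84140817e-01],
       [ 0.00000000e+00,  0.00000000e+00,  0.00000000e+00,
         1.00000000e+00]]), 'T': array([[-4.29781899e-01,  8.72697567e-01,  2.31703420e-01,
         3.51969724e-01],
       [-9.02932679e-01, -4.15302103e-01, -1.10619804e-01,
         5.80073991e-01],
       [-3.10716618e-04, -2.56754979e-01,  9.66476479e-01,
         3.85328727e-01],
       [ 0.00000000e+00,  0.00000000e+00,  0.00000000e+00,
         1.00000000e+00]])}
spring []
spring_top []
vise []
rod_top []
seat []
short_spring []
trunnion []
screwdriver []
```

View pics/scene0.png

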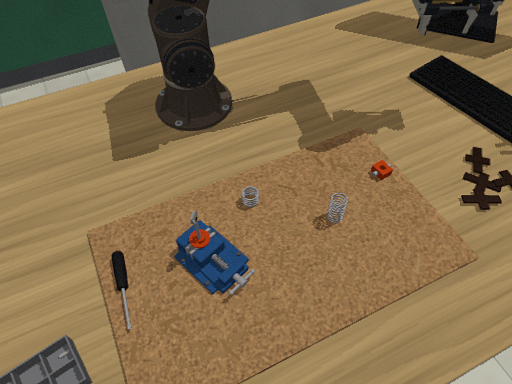

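View pics/top0.png

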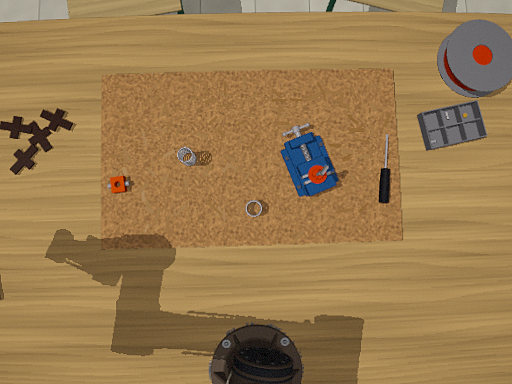

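```bash
python3 - <<'E'
import cv2
a=cv2.imread('pics/scene0.png');cv2.imwrite('pics/sc0.png',cv2.resize(a[150:310,150:370],None,fx=3.6,fy=3.6,interpolation=cv2.INTER_CUBIC)[:600])
a=cv2.imread('pics/top0.png');cv2.imwrite('pics/tc0.png',cv2.resize(a[120:220,150:350],None,fx=4,fy=4,interpolation=cv2.INTER_CUBIC))
E
```

```text
(no output)
```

View pics/sc0.png

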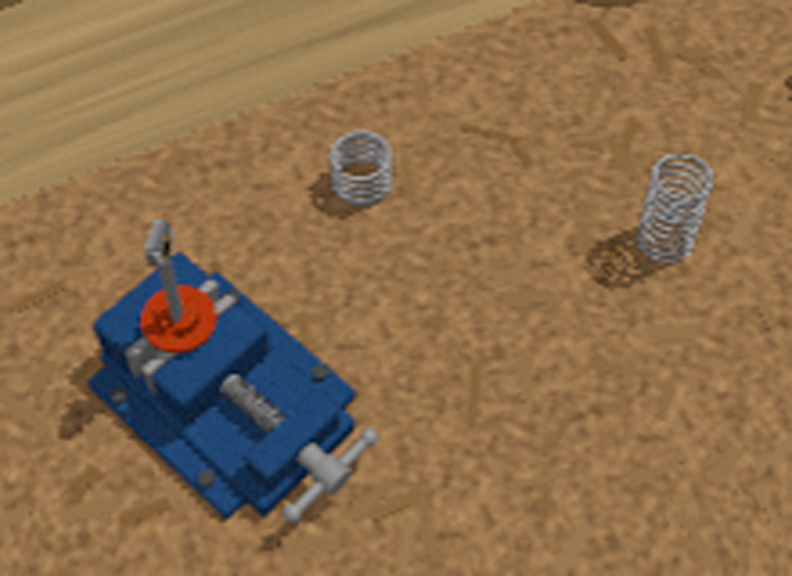

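View pics/tc0.png

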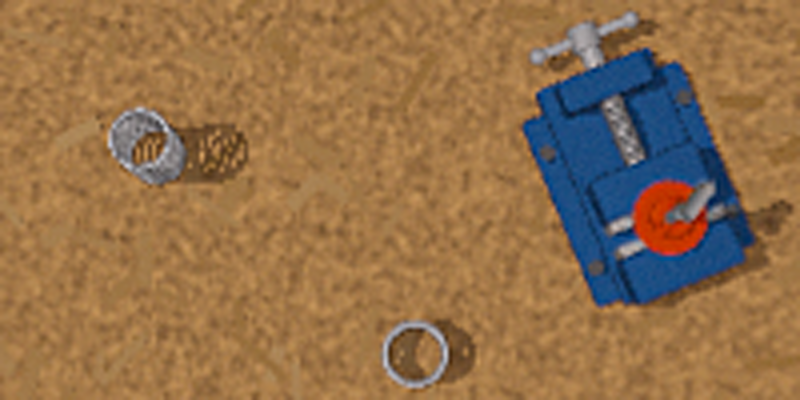

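```bash
python3 - <<'E'
from h import *
a=snap('scene');b=snap('top')
def T(n,p,q): print(n,*[np.round(x,4) for x in tri([ray(a,*p),ray(b,*q)])])
T('springtop',(150+687/3.6,150+170/3.6),(150+137/4,120+136/4))
T('springbase',(150+666/3.6,150+247/3.6),(150+163/4,120+164/4))
T('rodtop',(150+160/3.6,150+228/3.6),(150+708/4,120+188/4))
T('seat',(150+179/3.6,150+319/3.6),(150+671/4,120+218/4))
for p in [(138,137)]: print(atz(b,150+p[0]/4,120+p[1]/4,.076))
print(atz(b,150+671/4,120+218/4,.054))
E
```

```text
springtop [0.5476 0.1596 0.0932] [0.0014 0.0014]
springbase [ 0.5446  0.1594 -0.0018] [0.0042 0.0042]
rodtop [ 0.4977 -0.1635  0.1791] [0.0036 0.0036]
seat [ 0.4916 -0.1632  0.0689] [0.0017 0.0017]
[0.54884847 0.16029234 0.076     ]
[ 0.49249559 -0.16738954  0.054     ]
```

```bash
cat >> h.py <<'E'
def plan(pos,yaw=None,n=8,nr=None):
    "rows in tool axes, shift then turn; prints"
    o=ctrl.get_obs();p=np.array(o['tool_pos']);y=o['orientation'][2]
    M0=Rm([180,0,y])
    d=0 if yaw is None else ((y-yaw+180)%360-180)   # roll>0 lowers yaw
    r=round(np.radians(d)/n,3); out=[];yy=y
    pos=np.array(pos,float)
    for i in range(n):
        M=Rm([180,0,yy]); s=M.T@((pos-p)/(n-i))*100; s=np.round(s,2)
        p=p+M@(s/100); yy-=np.degrees(r)
        out.append('{"x":%g,"y":%g,"z":%g,"roll":%g}'%(*s,r))
    print('['+','.join(out)+']'); print('end',np.round(p,4),round(yy,2))
E
python3 - <<'E'
from h import *
plan([.547,.229,.14],-90,12)
E
```

```text
[{"x":3.3,"y":1.94,"z":0.51,"roll":0.094},{"x":3.46,"y":1.63,"z":0.51,"roll":0.094},{"x":3.6,"y":1.29,"z":0.51,"roll":0.094},{"x":3.71,"y":0.95,"z":0.51,"roll":0.094},{"x":3.78,"y":0.6,"z":0.51,"roll":0.094},{"x":3.82,"y":0.24,"z":0.51,"roll":0.094},{"x":3.83,"y":-0.12,"z":0.51,"roll":0.094},{"x":3.8,"y":-0.48,"z":0.51,"roll":0.094},{"x":3.74,"y":-0.83,"z":0.51,"roll":0.094},{"x":3.64,"y":-1.18,"z":0.51,"roll":0.094},{"x":3.51,"y":-1.52,"z":0.51,"roll":0.094},{"x":3.36,"y":-1.83,"z":0.5,"roll":0.094}]
end [0.547 0.229 0.14 ] -90.06
```

Call:
{"fn": "jog_arm", "kwargs": {
  "commands": [
    {"x": 3.3, "y": 1.9, "z": 0.5, "roll": 0.094},
    {"x": 3.5, "y": 1.6, "z": 0.5, "roll": 0.094},
    {"x": 3.6, "y": 1.3, "z": 0.5, "roll": 0.094},
    {"x": 3.7, "y": 1.0, "z": 0.5, "roll": 0.094},
    {"x": 3.8, "y": 0.6, "z": 0.5, "roll": 0.094},
    {"x": 3.8, "y": 0.2, "z": 0.5, "roll": 0.094},
    {"x": 3.8, "y": -0.1, "z": 0.5, "roll": 0.094},
    {"x": 3.8, "y": -0.5, "z": 0.5, "roll": 0.094},
    {"x": 3.7, "y": -0.8, "z": 0.5, "roll": 0.094},
    {"x": 3.6, "y": -1.2, "z": 0.5, "roll": 0.094},
    {"x": 3.5, "y": -1.5, "z": 0.5, "roll": 0.094},
    {"x": 3.4, "y": -1.8, "z": 0.5, "roll": 0.094}
  ]
}}

```text
clock: 2.65
tool_pos: [0.5473, 0.2286, 0.1412]
orientation: [-180.0, 0.0, -90.3]
force: [0.9, 0.2, 0.0]
opening: 0.0871
```

Call:
{"fn": "jog_arm", "kwargs": {
  "commands": [
    {},
    {}
  ]
}}

```text
validation failed for argument at $.co...
```

```bash
python3 - <<'E'
from h import *
s=snap('wrist','w1.png');o=s['obs'];print(o['joint_pos'],o['tool_pos'],o['orientation'],o['force'])
for q in ['spring','spring_top']:
    for d in ctrl.search_frame('wrist',q)[:2]: 
        u=np.array(d['position'])*[512,384];print(q,u,d['confidence'],atz(s,*u,.076))
i=s['image'][:,:,::-1];cv2.imwrite('pics/w1b.png',cv2.resize(i[:250,130:380],None,fx=2.4,fy=2.4,interpolation=cv2.INTER_CUBIC))
E
```

```text
[ 4.15363355e+01  1.54985481e+01 -1.47997317e+01  5.08023692e-03
 -5.96728128e+01 -4.18043722e+01] [0.54731398 0.22856666 0.1412109 ] [-1.79975528e+02  1.59996455e-02 -9.02654693e+01] [0.87926282 0.16266217 0.0374969 ]
spring [258.304  122.1888] 0.92 [0.54455058 0.16507376 0.076     ]
spring_top [266.7008  95.1936] 0.58 [0.5383088  0.14571681 0.076     ]
```

View pics/w1.png

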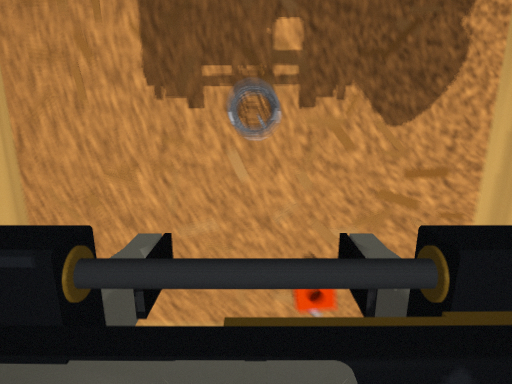

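```bash
python3 - <<'E'
import cv2
i=cv2.imread('pics/w1.png');cv2.imwrite('pics/w1c.png',cv2.resize(i[70:150,215:295],None,fx=7,fy=7,interpolation=cv2.INTER_CUBIC))
E
```

```text
(no output)
```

View pics/w1c.png

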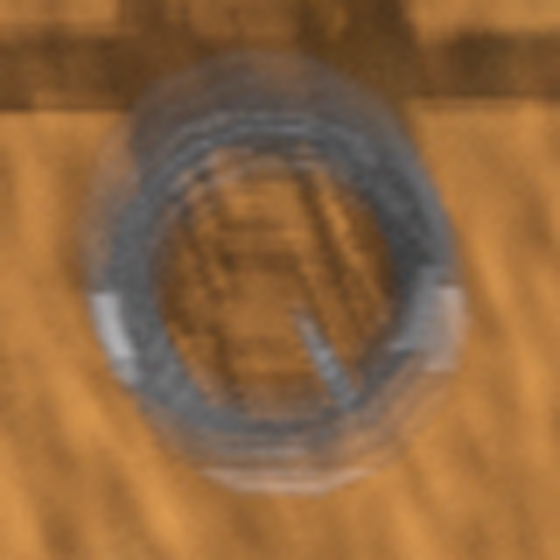

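Call:
{"fn": "jog_arm", "kwargs": {
  "commands": [
    {"x": 0, "y": 0, "z": 0.0, "roll": 0},
    {"x": -0.4, "y": 0, "z": 2, "roll": 0},
    {"x": 0, "y": 0, "z": 1.5, "roll": 0},
    {"x": 0, "y": 0, "z": 0, "roll": 0},
    {"x": 0, "y": 0, "z": 0, "roll": 0},
    {"x": 0, "y": 0, "z": 0, "roll": 0}
  ]
}}

```text
clock: 3.4
tool_pos: [0.5469, 0.2347, 0.1073]
orientation: [-179.9, 0.0, -90.0]
force: [-0.2, -0.2, 0.5]
opening: 0.0878
```

```bash
python3 - <<'E'
from h import *
s=snap('wrist','w2.png');o=s['obs'];print(o['tool_pos'],o['orientation'],o['qvel'])
import pickle;pickle.dump(s,open('w2.pkl','wb'))
for q in ['spring','spring_top']:
    for d in ctrl.search_frame('wrist',q)[:2]: 
        u=np.array(d['position'])*[512,384];print(q,u,d['confidence'],atz(s,*u,.08))
u=proj(s,[.547,.16,.08]);print(u);x,y=(u-45).astype(int);x,y=max(x,0),max(y,0);print(x,y)
i=s['image'][:,:,::-1];cv2.imwrite('pics/w2b.png',cv2.resize(i[y:y+90,x:x+90],None,fx=6.5,fy=6.5,interpolation=cv2.INTER_CUBIC))
E
```

```text
[0.5468783  0.23474426 0.10727272] [-1.79922806e+02  4.70317443e-02 -8.99853646e+01] [-0.28983839 -0.25879317 -0.01653545 -0.06422691  0.20503878 -0.0708477 ]
spring [258.304  86.208] 0.8 [0.54482291 0.14865675 0.08      ]
spring_top [252.416   80.2176] 0.78 [0.54847148 0.14514047 0.08      ]
[254.80535289 105.19788102]
209 60
```

View pics/w2b.png

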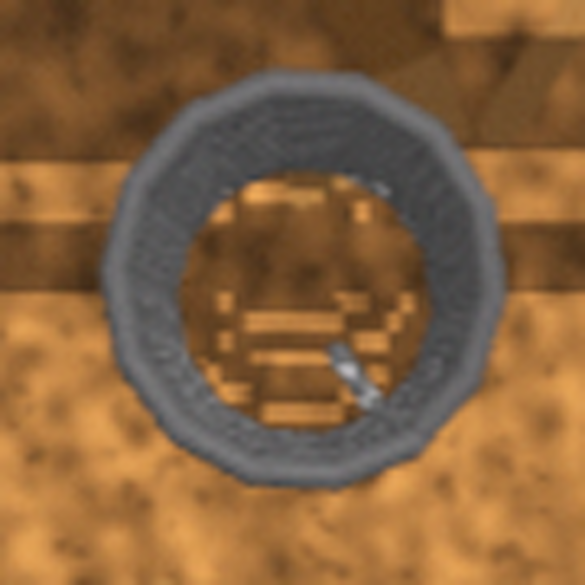

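```bash
python3 - <<'E'
from h import *
import pickle;s=pickle.load(open('w2.pkl','rb'))
f=lambda p:(209+p[0]/6.5,60+p[1]/6.5)
print('cam',s['T'][:3,3])
for z in(.076,.082,.088):
    L,Rr,T,B=[atz(s,*f(p),z) for p in[(105,280),(500,280),(302,72),(302,487)]]
    print(z,atz(s,*f((302,280)),z),np.linalg.norm(L-Rr),np.linalg.norm(T-B))
for z in(.0,.006,.012):
    a,b,c=[atz(s,*f(p),z) for p in[(337,350),(373,403),(307,303)]]
    d=b-a;print(z,c,a,b,np.degrees(np.arctan2(d[1],d[0])),np.degrees(np.arctan2(*(((a+b)/2-c)[1::-1]))),np.linalg.norm(a-c),np.linalg.norm(b-c))
    L,Rr=[atz(s,*f(p),z) for p in[(180,295),(433,295)]];print(np.linalg.norm(L-Rr))
E
```

```text
cam [0.54636457 0.16566255 0.29135659]
0.076 [0.54659113 0.15858617 0.076     ] 0.03893582495126154 0.0392988077491027
0.082 [0.54658482 0.15878332 0.082     ] 0.037851042944991205 0.03820391276312346
0.088 [0.5465785  0.15898048 0.088     ] 0.036766260938720964 0.03710901777714421
0.0 [0.54600229 0.15904157 0.        ] [0.5419656  0.16512319 0.        ] [0.53706728 0.17205865 0.        ] 125.23247147423454 124.18407496788201 0.007299382188181258 0.01578856878964325
0.0337947368233739
0.006 [0.54600975 0.15917792 0.006     ] [0.54205619 0.1651343  0.006     ] [0.53725874 0.17192694 0.006     ] 125.23247147423464 124.18407496788186 0.007149063660321079 0.015463429708513828
0.03309879092579695
0.012 [0.54601721 0.15931427 0.012     ] [0.54214678 0.16514541 0.012     ] [0.5374502  0.17179522 0.012     ] 125.23247147423487 124.18407496788163 0.0069987451324609465 0.01513829062738443
0.032402845028220106
```

Call:
{"fn": "jog_arm", "kwargs": {
  "commands": [
    {"x": 2.5, "y": 0.02, "z": 0, "roll": 0},
    {"x": 2.6, "y": 0.02, "z": 0, "roll": 0},
    {"x": 2.5, "y": 0.02, "z": 0, "roll": 0},
    {"x": 0, "y": 0, "z": 0, "roll": 0},
    {"x": 0, "y": 0, "z": 1.5, "roll": 0},
    {"x": 0, "y": 0, "z": 2, "roll": 0},
    {"x": 0, "y": 0, "z": 1.7, "roll": 0},
    {"x": 0, "y": 0, "z": 1, "roll": 0},
    {"x": 0, "y": 0, "z": 0, "roll": 0},
    {"x": 0, "y": 0, "z": 0, "roll": 0}
  ]
}}

```text
clock: 4.55
tool_pos: [0.5463, 0.1582, 0.0447]
orientation: [-180.0, -0.0, -90.0]
force: [0.3, -0.1, 0.7]
opening: 0.0875
```

```bash
python3 - <<'E'
from h import *
s=snap('wrist','w3.png');o=s['obs'];print(o['tool_pos'],o['orientation'],o['force'])
snap('scene','s3.png')
E
```

```text
[0.54628877 0.1581709  0.04466164] [-1.79971151e+02 -1.28104247e-04 -9.00344382e+01] [ 0.29141033 -0.05585764  0.74124989]
```

View pics/w3.png

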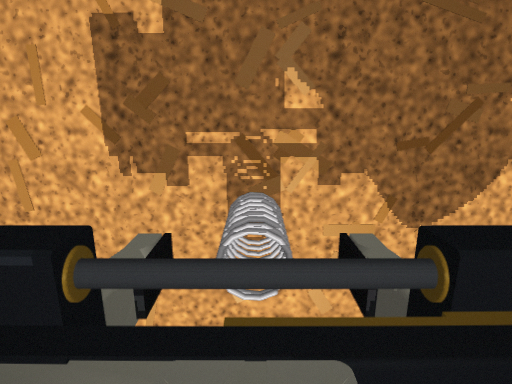

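Call:
{"fn": "jog_arm", "kwargs": {
  "commands": [
    {"x": 0},
    {"x": 0},
    {"x": 0},
    {"x": 0},
    {"x": 0},
    {"x": 0},
    {"x": 0},
    {"x": 0}
  ],
  "gripper": 2.0
}}

```text
validation failed for argument at $.co...
```

Call:
{"fn": "jog_arm", "kwargs": {
  "commands": [
    {"x": 0, "y": 0, "z": 0, "roll": 0},
    {"x": 0, "y": 0, "z": 0, "roll": 0},
    {"x": 0, "y": 0, "z": 0, "roll": 0},
    {"x": 0, "y": 0, "z": 0, "roll": 0},
    {"x": 0, "y": 0, "z": 0, "roll": 0},
    {"x": 0, "y": 0, "z": 0, "roll": 0},
    {"x": 0, "y": 0, "z": 0, "roll": 0},
    {"x": 0, "y": 0, "z": 0, "roll": 0}
  ],
  "gripper": 2.0
}}

```text
clock: 5.45
tool_pos: [0.5459, 0.1579, 0.0442]
orientation: [-180.0, -0.0, -90.1]
force: [-0.2, 0.1, 1.1]
opening: 0.0366
```

Call:
{"fn": "jog_arm", "kwargs": {
  "commands": [
    {"x": 0, "y": 0, "z": -0.5, "roll": 0},
    {"x": 0, "y": 0, "z": -1, "roll": 0},
    {"x": 0, "y": 0, "z": -2, "roll": 0},
    {"x": 0, "y": 0, "z": -3, "roll": 0},
    {"x": 0, "y": 0, "z": -3, "roll": 0},
    {"x": 0.5, "y": 0.2, "z": -3, "roll": 0},
    {"x": 1, "y": 0.3, "z": -3, "roll": 0},
    {"x": 2, "y": 0.5, "z": -3, "roll": 0},
    {"x": 3, "y": 0.6, "z": -2, "roll": 0},
    {"x": 3, "y": 0.6, "z": 0, "roll": 0},
    {"x": 3, "y": 0.6, "z": 0, "roll": 0},
    {"x": 3, "y": 0.6, "z": 0, "roll": 0}
  ]
}}

```text
clock: 6.65
tool_pos: [0.5111, 0.0018, 0.2504]
orientation: [-179.9, 0.0, -90.0]
force: [-0.1, 1.1, -1.4]
opening: 0.0364
```

Call:
{"fn": "jog_arm", "kwargs": {
  "commands": [
    {"x": 3, "y": 0.6, "z": 0, "roll": 0},
    {"x": 3, "y": 0.6, "z": 0, "roll": 0},
    {"x": 2, "y": 0.4, "z": 0, "roll": 0},
    {"x": 1, "y": 0.1, "z": 0, "roll": 0},
    {"x": 0, "y": 0, "z": 0, "roll": 0},
    {"x": 0, "y": 0, "z": 0, "roll": 0},
    {"x": 0, "y": 0, "z": 0, "roll": 0},
    {"x": 0, "y": 0, "z": 0, "roll": 0}
  ]
}}

```text
clock: 7.45
tool_pos: [0.4948, -0.0864, 0.2492]
orientation: [180.0, 0.0, -90.0]
force: [0.5, 0.4, -1.3]
opening: 0.0369
```

```bash
python3 - <<'E'
from h import *
s=snap('wrist','w4.png');o=s['obs'];print(o['clock'],o['tool_pos'],o['orientation'],o['force'],o['opening'])
import pickle;pickle.dump(s,open('w4.pkl','wb'))
t=snap('scene','s4.png');pickle.dump(t,open('s4.pkl','wb'))
for q in ['rod_top','seat']:
    for d in ctrl.search_frame('wrist',q)[:2]: 
        u=np.array(d['position'])*[512,384];print(q,u,d['confidence'],atz(s,*u,.155 if q=='rod_top' else .06))
E
```

```text
7.45 [ 0.49477461 -0.08642581  0.2491584 ] [ 1.79995137e+02  1.63157971e-03 -8.99997668e+01] [ 0.52367229  0.42567371 -1.33484737] 0.03693369981977862
rod_top [229.0176 121.6128] 0.86 [ 0.51660168 -0.14980509  0.155     ]
rod_top [255.1808 233.5104] 0.66 [ 0.49467136 -0.04988054  0.155     ]
seat [231.9872 120.8832] 0.56 [ 0.52078458 -0.14870411  0.06      ]
```

View pics/w4.png

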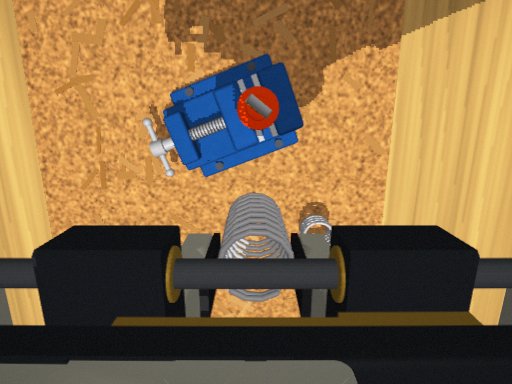

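View pics/s4.png

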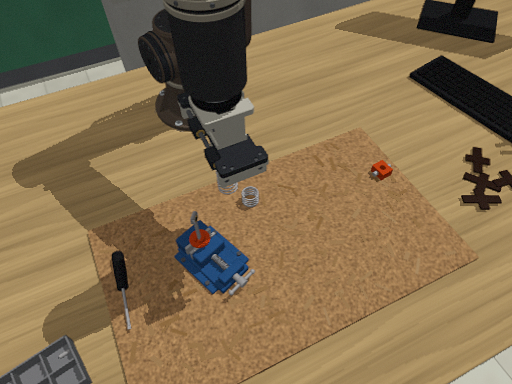

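```bash
python3 - <<'E'
import cv2
i=cv2.imread('pics/w4.png');cv2.imwrite('pics/w4b.png',cv2.resize(i[70:145,220:300],None,fx=8,fy=8,interpolation=cv2.INTER_CUBIC))
cv2.imwrite('pics/w4c.png',cv2.resize(i[185:305,205:310],None,fx=5,fy=5,interpolation=cv2.INTER_CUBIC))
E
```

```text
(no output)
```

View pics/w4b.png

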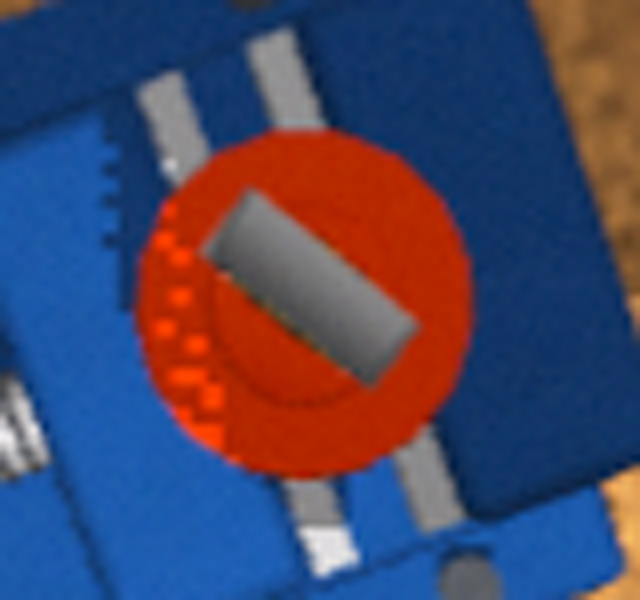

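View pics/w4c.png

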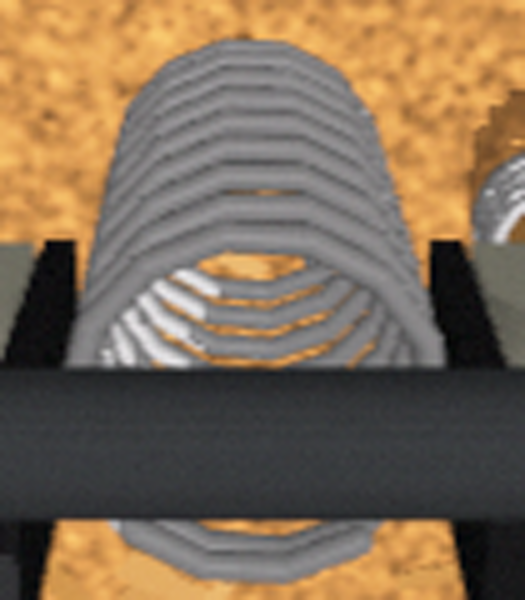

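```bash
python3 - <<'E'
from h import *
import pickle;s=pickle.load(open('w4.pkl','rb'))
f=lambda p:(220+p[0]/8,70+p[1]/8)
print(s['T'][:3,3])
for z in(.14,.15,.16):
    C=[atz(s,*f(p),z) for p in[(250,187),(420,325),(375,388),(203,253)]]
    l=(C[1]+C[2]-C[0]-C[3])/2; w=(C[0]+C[1]-C[2]-C[3])/2
    print(z,sum(C)/4,np.linalg.norm(l),np.linalg.norm(w),np.degrees(np.arctan2(l[1],l[0])),np.degrees(np.arctan2(w[1],w[0])))
for z in(.05,.06,.07):
    L,Rr,T,B=[atz(s,*f(p),z) for p in[(136,300),(473,300),(304,128),(304,478)]]
    print(z,(L+Rr)/2,(T+B)/2,np.linalg.norm(L-Rr),np.linalg.norm(T-B))
# spring in tool coords: top rim from crop w4c
g=lambda p:(205+p[0]/5,185+p[1]/5)
import numpy as np
for z in (.249-.038+.076,):
    print('top rim bottom',atz(s,*g((252,581)),z)-s['obs']['tool_pos'],'L',atz(s,*g((68,365)),z)-s['obs']['tool_pos'],'R',atz(s,*g((442,365)),z)-s['obs']['tool_pos'])
    c=np.array(s['obs']['tool_pos'])+[0,0.0,.038]
    for dy in(-.002,0,.002,.004):
        th=np.linspace(0,2*np.pi,721);P=[proj(s,c+[.019*np.cos(t),dy+.019*np.sin(t),0]) for t in th];P=np.array(P)
        pix=(P-[205,185])*5; print(dy,'lowest',pix[pix[:,1].argmax()],'left',pix[:,0].min(),'right',pix[:,0].max(),'at365',pix[np.abs(pix[:,1]-365)<3][:,0])
E
```

```text
[ 0.4945063  -0.15536205  0.43329726]
0.14 [ 0.49124677 -0.16269703  0.14      ] 0.023603709244753548 0.008431824995166032 142.51481394582223 -126.45929768453942
0.15 [ 0.49135791 -0.16244694  0.15      ] 0.02279893835842275 0.00814434105760421 142.51481394582217 -126.4592976845391
0.16 [ 0.49146904 -0.16219686  0.16      ] 0.021994167472091982 0.00785685712004243 142.5148139458221 -126.45929768453928
0.05 [ 0.49138303 -0.1634073   0.05      ] [ 0.49145233 -0.16260202  0.05      ] 0.04819340095788127 0.04825534333428931
0.06 [ 0.49146452 -0.16319741  0.06      ] [ 0.49153201 -0.16241313  0.06      ] 0.046936063467509025 0.04699638980374241
0.07 [ 0.491546   -0.16298751  0.07      ] [ 0.49161168 -0.16222424  0.07      ] 0.04567872597713688 0.04573743627319551
top rim bottom [-0.00028097  0.02348793  0.0378416 ] L [ 0.01787487 -0.00062283  0.0378416 ] R [-0.01903424 -0.00061917  0.0378416 ]
-0.002 lowest [249.22002645 525.3838002 ] left 55.87190722561971 right 442.35695541915817 at365 [ 56.55826695  56.70730573  56.87088006  57.04896567 441.20769235
 441.38368702 441.54516203 441.69209324]
0 lowest [249.23239326 542.92240571] left 56.52278066472448 right 441.7320818891494 at365 [441.73178729 441.73208189 441.71768725 441.68859239  56.56191353
  56.53500019  56.52278066  56.52524383]
0.002 lowest [249.24468452 560.34620151] left 57.17014800082055 right 441.110554387258 at365 [440.14447481 439.96849985 439.77782775 439.57246127  58.67746127
  58.47432566  58.28588019  58.11212742]
0.004 lowest [249.25690079 577.6561262 ] left 57.814028822530474 right 440.49235449474764 at365 [436.45667733 436.10583543 435.74045552 435.36055446  62.88837506
  62.5107266   62.14759742  61.79900419]
```

```bash
python3 - <<'E'
from h import *
import pickle;s=pickle.load(open('w4.pkl','rb'))
tp=np.array(s['obs']['tool_pos'])
th=np.linspace(0,2*np.pi,721)
def ext(dy,h,r):
    P=(np.array([proj(s,tp+[r*np.cos(t),dy+r*np.sin(t),h]) for t in th])-[205,185])*5
    return P[:,1].min(),P[:,1].max(),np.ptp(P[:,0]),P[:,0].mean()
from scipy.optimize import least_squares
for h in(.034,.038,.042):
  for dy in(0,.002,.004): print(h,dy,np.round(ext(dy,h,.019),0))
r=least_squares(lambda q:np.array(ext(q[0],q[1],.019)[:3])-[222,581,376],[0.001,.038],x_scale=.001)
print(r.x,r.fun)
# same for w3
E
python3 -c "
import cv2
i=cv2.imread('pics/w3.png');cv2.imwrite('pics/w3c.png',cv2.resize(i[185:305,205:310],None,fx=5,fy=5,interpolation=cv2.INTER_CUBIC))"
```

```text
0.034 0 [176. 522. 376. 249.]
0.034 0.002 [195. 539. 375. 249.]
0.034 0.004 [214. 556. 374. 249.]
0.038 0 [189. 543. 385. 249.]
0.038 0.002 [209. 560. 384. 249.]
0.038 0.004 [228. 578. 383. 249.]
0.042 0 [203. 564. 395. 249.]
0.042 0.002 [223. 582. 393. 249.]
0.042 0.004 [243. 600. 392. 249.]
[0.00414484 0.03733127] [ 5.36223605 -5.71383105  5.05199454]
```

View pics/w3c.png

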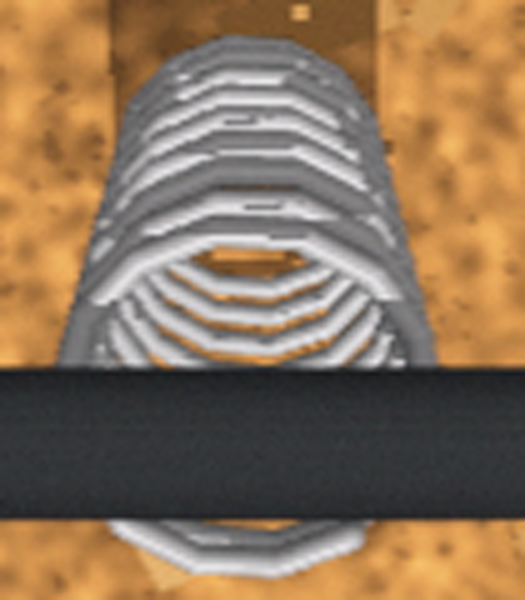

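```bash
python3 - <<'E'
from h import *
import pickle;s=pickle.load(open('w4.pkl','rb'))
s2=pickle.load(open('w2.pkl','rb'))
tp=np.array(s['obs']['tool_pos'])
th=np.linspace(0,2*np.pi,181)
def ext(s,c,r,bx=0,bz=0,e=0):
    import copy;q=dict(s);T0=s['T'];H=np.array(s['hand_eye']);TT=T0@np.linalg.inv(H);
    H2=H.copy();H2[:3,:3]=R.from_rotvec([0,e,0]).as_matrix()@H[:3,:3];H2[0,3]+=bx;H2[2,3]+=bz;q['T']=TT@H2
    P=np.array([proj(q,c+[r*np.cos(t),r*np.sin(t),0]) for t in th])
    return P[:,1].min(),P[:,1].max(),np.ptp(P[:,0])
A=.019*.985
# w2 data (px): top ring rows 60+72/6.5..60+487/6.5 ; base inner ring rows 60+170/6.5 .. 60+433/6.5(inner)
def res(q):
    y,h,dz,bx,bz,e=q   # y spring world, h spring top z, dz: top above TCP in w4
    o=[]
    t2=ext(s2,np.array([.5463,y,h]),A,bx,bz,e); o+=[t2[0]-(60+72/6.5),t2[1]-(60+487/6.5),t2[2]-395/6.5]
    b2=ext(s2,np.array([.5463,y,h-.0745]),.016*.985,bx,bz,e); o+=[b2[0]-(60+171/6.5),b2[1]-(60+433/6.5),b2[2]-253/6.5]
    off=y-.15817; c=tp+[0,off,dz]
    t4=ext(s,c,A,bx,bz,e); o+=[t4[0]-(185+222/5),t4[1]-(185+581/5),t4[2]-375/5]
    b4=ext(s,c-[0,0,.0745],A,bx,bz,e); o+=[b4[0]-(185+40/5)]
    o+=[bx/.0015,bz/.0015,e/.007,(dz-(h-.0445))/.0005]
    return np.array(o)
from scipy.optimize import least_squares
for fix in(0,1):
    r=least_squares(lambda q: res(q*[1,1,1,1-fix,1-fix,1-fix]),[.159,.082,.038,0,0,0],x_scale=[.001,.001,.001,.001,.001,.005])
    print(np.round(r.x,4),'off',r.x[0]-.15817,np.round(r.fun,1),r.cost)
E
```

```text
[ 0.1605  0.0866  0.0421  0.      0.     -0.0037] off 0.0023310980949992066 [ 0.7  0.7  0.6  0.5 -0.5 -1.1  0.3 -0.9  2.4 -0.8  0.   0.  -0.5 -0. ] 5.464717368530788
[0.1597 0.0868 0.0422 0.     0.     0.    ] off 0.001518298706927046 [ 0.6  0.7  0.7  0.8 -0.2 -1.1 -0.  -0.9  2.7 -0.7  0.   0.   0.  -0. ] 5.78189313766481
```

```bash
python3 - <<'E'
from h import *
plan([.5637,-.1389,.2492],-162,11)
E
```

```text
[{"x":0.47,"y":-0.63,"z":-0,"roll":0.114},{"x":0.4,"y":-0.68,"z":-0,"roll":0.114},{"x":0.32,"y":-0.72,"z":-0,"roll":0.114},{"x":0.24,"y":-0.75,"z":-0,"roll":0.114},{"x":0.15,"y":-0.77,"z":-0,"roll":0.114},{"x":0.06,"y":-0.78,"z":-0,"roll":0.114},{"x":-0.03,"y":-0.79,"z":-0,"roll":0.114},{"x":-0.12,"y":-0.78,"z":-0,"roll":0.114},{"x":-0.21,"y":-0.76,"z":-0,"roll":0.114},{"x":-0.29,"y":-0.73,"z":-0.01,"roll":0.114},{"x":-0.37,"y":-0.69,"z":-0,"roll":0.114}]
end [ 0.5637 -0.1389  0.2492] -161.87
```

Call:
{"fn": "jog_arm", "kwargs": {
  "commands": [
    {"x": 0.47, "y": -0.63, "z": 0, "roll": 0.114},
    {"x": 0.4, "y": -0.68, "z": 0, "roll": 0.114},
    {"x": 0.32, "y": -0.72, "z": 0, "roll": 0.114},
    {"x": 0.24, "y": -0.75, "z": 0, "roll": 0.114},
    {"x": 0.15, "y": -0.77, "z": 0, "roll": 0.114},
    {"x": 0.06, "y": -0.78, "z": 0, "roll": 0.114},
    {"x": -0.03, "y": -0.79, "z": 0, "roll": 0.114},
    {"x": -0.12, "y": -0.78, "z": 0, "roll": 0.114},
    {"x": -0.21, "y": -0.76, "z": 0, "roll": 0.114},
    {"x": -0.29, "y": -0.73, "z": 0, "roll": 0.114},
    {"x": -0.37, "y": -0.69, "z": 0, "roll": 0.114},
    {"x": 0, "y": 0, "z": 0, "roll": 0}
  ]
}}

```text
clock: 8.85
tool_pos: [0.5641, -0.1395, 0.2487]
orientation: [180.0, -0.0, -162.0]
force: [-0.4, -0.2, -0.4]
opening: 0.0362
```

Call:
{"fn": "jog_arm", "kwargs": {
  "commands": [
    {"x": 0, "y": 0, "z": 0, "roll": 0},
    {"x": 0, "y": 0, "z": 0, "roll": 0},
    {"x": 0, "y": 0, "z": 0, "roll": 0}
  ]
}}

```text
clock: 9.15
tool_pos: [0.5634, -0.1391, 0.2493]
orientation: [-180.0, 0.0, -161.8]
force: [0.1, 1.0, -0.1]
opening: 0.0363
```

```bash
python3 - <<'E'
from h import *
s=snap('wrist','w5.png');o=s['obs'];print(o['clock'],o['tool_pos'],o['orientation'],o['force'],o['opening'])
import pickle;pickle.dump(s,open('w5.pkl','wb'))
u=proj(s,[.4914,-.1624,.16]);print(u);i=s['image'][:,:,::-1];x,y=220,70
cv2.imwrite('pics/w5b.png',cv2.resize(i[70:145,220:300],None,fx=8,fy=8,interpolation=cv2.INTER_CUBIC))
cv2.imwrite('pics/w5c.png',cv2.resize(i[185:305,205:310],None,fx=5,fy=5,interpolation=cv2.INTER_CUBIC))
E
```

```text
9.15 [ 0.56344238 -0.13906945  0.24933024] [-1.79997459e+02  1.26187699e-02 -1.61800747e+02] [ 0.11552017  0.97683204 -0.13207826] 0.03633424863500408
[255.30048827 106.33981358]
```

View pics/w5b.png

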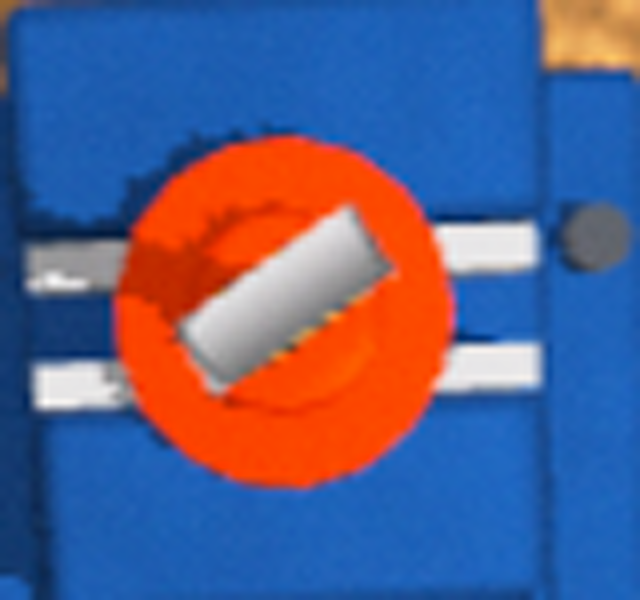

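View pics/w5c.png

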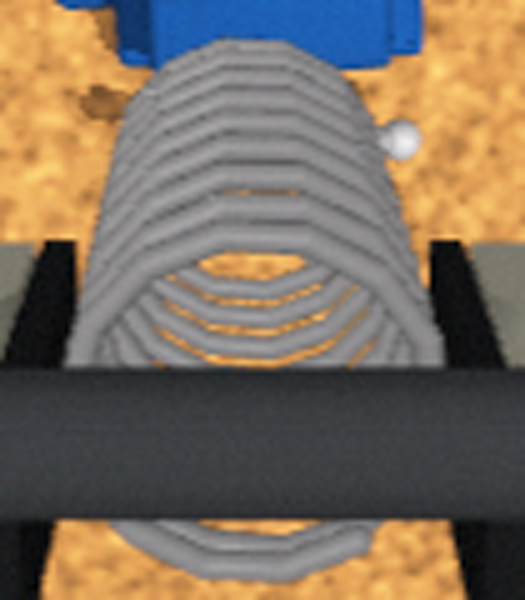

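```bash
python3 - <<'E'
from h import *
import pickle;s=pickle.load(open('w4.pkl','rb'));t=pickle.load(open('w5.pkl','rb'))
f=lambda p:(220+p[0]/8,70+p[1]/8)
def m(s,L,z=.16):
    C=[atz(s,*f(p),z) for p in L];l=(C[0]+C[1]-C[2]-C[3])/2;print(np.degrees(np.arctan2(l[1],l[0])))
    return sum(C)/4
a=m(s,[(420,325),(375,388),(203,253),(250,187)]);b=m(t,[(350,203),(397,270),(215,396),(178,325)])
fl4=(np.array(atz(s,*f((136,300)),.068))+atz(s,*f((473,300)),.068)+atz(s,*f((304,128)),.068)+atz(s,*f((304,478)),.068))/4
fl5=(np.array(atz(t,*f((115,312)),.068))+atz(t,*f((455,312)),.068)+atz(t,*f((285,136)),.068)+atz(t,*f((285,488)),.068))/4
print(a,b,fl4,fl5)
for p,s_,yw in((a,s,-90),(b,t,-161.8)):
    d=p-s_['obs']['tool_pos'];M=Rm(s_['obs']['orientation']);print('tool coords',M.T@d)
# solve rod + bias
M1,M2=Rm(s['obs']['orientation'])[:2,:2],Rm(t['obs']['orientation'])[:2,:2]
A=np.block([[np.eye(2),-M1],[np.eye(2),-M2]]);x=np.linalg.solve(A,np.r_[a[:2],b[:2]]);print(x)
x=np.linalg.solve(A,np.r_[fl4[:2],fl5[:2]]);print(x)
E
```

```text
142.5148139458221
142.19336928243874
[ 0.49146904 -0.16219686  0.16      ] [ 0.49209919 -0.16193943  0.16      ] [ 0.49156273 -0.16264576  0.068     ] [ 0.49208079 -0.16178002  0.068     ]
tool coords [0.07577357 0.00329831 0.08915653]
tool coords [0.0749368  0.00056011 0.08931371]
[ 4.91961923e-01 -1.62503396e-01  3.06541843e-04 -4.92881463e-04]
[ 4.92419732e-01 -1.62570716e-01 -7.50378025e-05 -8.57004907e-04]
```

```bash
python3 - <<'E'
from h import *
plan([.4909,-.1629,.2250],-161.8,4)
E
```

```text
[{"x":1.91,"y":0,"z":0.61,"roll":-0},{"x":1.91,"y":0,"z":0.61,"roll":-0},{"x":1.91,"y":0,"z":0.61,"roll":-0},{"x":1.91,"y":0,"z":0.6,"roll":-0}]
end [ 0.4909 -0.1629  0.225 ] -161.82
```

Call:
{"fn": "jog_arm", "kwargs": {
  "commands": [
    {"x": 1.91, "y": 0, "z": 0, "roll": 0},
    {"x": 1.91, "y": 0, "z": 0, "roll": 0},
    {"x": 1.91, "y": 0, "z": 0, "roll": 0},
    {"x": 1.91, "y": 0, "z": 0, "roll": 0},
    {"x": 0, "y": 0, "z": 1.2, "roll": 0},
    {"x": 0, "y": 0, "z": 1.2, "roll": 0},
    {"x": 0, "y": 0, "z": 0, "roll": 0},
    {"x": 0, "y": 0, "z": 0, "roll": 0},
    {"x": 0, "y": 0, "z": 0, "roll": 0}
  ]
}}

```text
clock: 10.1
tool_pos: [0.4916, -0.163, 0.2252]
orientation: [-180.0, -0.0, -161.9]
force: [0.3, 0.8, 0.1]
opening: 0.0369
```

```bash
python3 - <<'E'
from h import *
s=snap('scene','s6.png');o=s['obs'];print(o['clock'],o['tool_pos'],o['orientation'],o['force'])
t=snap('top','t6.png')
i=s['image'][:,:,::-1];cv2.imwrite('pics/s6b.png',cv2.resize(i[170:300,150:280],None,fx=4.5,fy=4.5,interpolation=cv2.INTER_CUBIC))
E
```

```text
10.1 [ 0.49158354 -0.16295455  0.22518555] [-1.79989069e+02 -1.36437100e-02 -1.61884280e+02] [0.289727   0.78243755 0.1235953 ]
```

View pics/s6b.png

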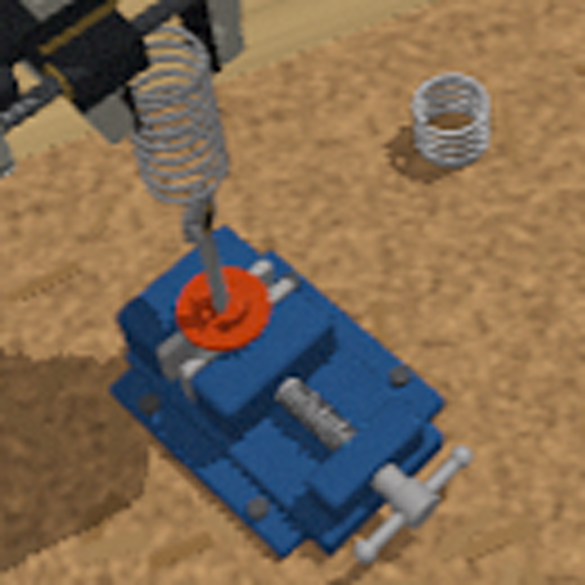

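Call:
{"fn": "jog_arm", "kwargs": {
  "commands": [
    {"x": 0.05, "y": 0, "z": 1, "roll": 0},
    {"x": 0, "y": 0, "z": 1, "roll": 0},
    {"x": 0, "y": 0, "z": 0.6, "roll": 0},
    {"x": 0, "y": 0, "z": 0.3, "roll": 0},
    {"x": 0, "y": 0, "z": 0.3, "roll": 0},
    {"x": 0, "y": 0, "z": 0.3, "roll": 0},
    {"x": 0, "y": 0, "z": 0, "roll": 0}
  ]
}}

```text
clock: 10.9
tool_pos: [0.4904, -0.1632, 0.1899]
orientation: [180.0, -0.0, -161.9]
force: [0.6, 0.2, -0.9]
opening: 0.0366
```

Call:
{"fn": "jog_arm", "kwargs": {
  "commands": [
    {"x": 0, "y": 0, "z": 0.3, "roll": 0},
    {"x": 0, "y": 0, "z": 0.3, "roll": 0},
    {"x": 0, "y": 0, "z": 0, "roll": 0}
  ]
}}

```text
clock: 11.2
tool_pos: [0.4903, -0.1631, 0.1837]
orientation: [180.0, -0.0, -161.9]
force: [0.2, 0.4, -1.4]
opening: 0.0362
```

```bash
python3 - <<'E'
from h import *
s=snap('scene','s7.png');o=s['obs'];print(o['clock'],o['tool_pos'],o['orientation'],o['force'],o['moment'])
i=s['image'][:,:,::-1];cv2.imwrite('pics/s7b.png',cv2.resize(i[190:290,160:260],None,fx=5.5,fy=5.5,interpolation=cv2.INTER_CUBIC))
E
```

```text
11.2 [ 0.49026982 -0.16313206  0.18373319] [ 1.79983169e+02 -2.86910017e-02 -1.61910239e+02] [ 0.21510692  0.42266673 -1.35314488] [ 0.07943363 -0.10012184  0.00238789]
```

View pics/s7b.png

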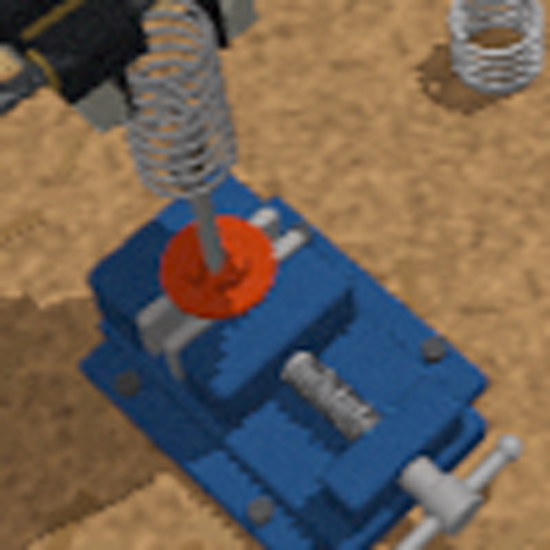

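Call:
{"fn": "jog_arm", "kwargs": {
  "commands": [
    {"x": 0, "y": 0, "z": 0.3, "roll": 0},
    {"x": 0, "y": 0, "z": 0.3, "roll": 0},
    {"x": 0, "y": 0, "z": 0, "roll": 0}
  ]
}}

```text
clock: 11.55
tool_pos: [0.4902, -0.1631, 0.1776]
orientation: [180.0, -0.0, -161.9]
force: [-0.0, -0.5, -1.1]
opening: 0.0368
```

Call:
{"fn": "jog_arm", "kwargs": {
  "commands": [
    {"x": 0, "y": 0, "z": 0.3, "roll": 0},
    {"x": 0, "y": 0, "z": 0.3, "roll": 0},
    {"x": 0, "y": 0, "z": 0, "roll": 0}
  ]
}}

```text
clock: 11.85
tool_pos: [0.4902, -0.1631, 0.1716]
orientation: [180.0, -0.0, -161.9]
force: [-0.7, 0.1, -0.6]
opening: 0.0364
```

Call:
{"fn": "jog_arm", "kwargs": {
  "commands": [
    {"x": -0.04, "y": 0, "z": 0.3, "roll": 0},
    {"x": 0, "y": 0, "z": 0.4, "roll": 0},
    {"x": 0, "y": 0, "z": 0.4, "roll": 0},
    {"x": 0, "y": 0, "z": 0, "roll": 0}
  ]
}}

```text
clock: 12.25
tool_pos: [0.4904, -0.163, 0.1604]
orientation: [180.0, -0.1, -161.9]
force: [-0.3, 0.2, -1.1]
opening: 0.0364
```

Call:
{"fn": "jog_arm", "kwargs": {
  "commands": [
    {"x": 0, "y": 0, "z": 0.6, "roll": 0},
    {"x": 0, "y": 0, "z": 0.6, "roll": 0},
    {"x": 0, "y": 0, "z": 0.6, "roll": 0},
    {"x": 0, "y": 0, "z": 0.6, "roll": 0},
    {"x": 0, "y": 0, "z": 0.6, "roll": 0},
    {"x": 0, "y": 0, "z": 0.5, "roll": 0},
    {"x": 0, "y": 0, "z": 0, "roll": 0},
    {"x": 0, "y": 0, "z": 0, "roll": 0}
  ]
}}

```text
clock: 13.05
tool_pos: [0.491, -0.1631, 0.1262]
orientation: [-180.0, -0.0, -161.9]
force: [-0.2, 1.1, -0.7]
opening: 0.0364
```

```bash
python3 - <<'E'
from h import *
s=snap('scene','s8.png');o=s['obs'];print(o['clock'],o['tool_pos'],o['orientation'],o['force'],o['moment'])
i=s['image'][:,:,::-1];cv2.imwrite('pics/s8b.png',cv2.resize(i[190:290,160:260],None,fx=5.5,fy=5.5,interpolation=cv2.INTER_CUBIC))
a=-72-.0
# TCP target at yaw -72.2: spring offset -.0012*toolx
c,sn=np.cos(np.radians(-72.4)),np.sin(np.radians(-72.4));print('tgt',.492+.0012*c,-.1625+.0012*sn)
plan([.492+.0012*c,-.1625+.0012*sn,.1248],-72.4,12)
E
```

```text
13.05 [ 0.4909887  -0.16310785  0.12616364] [-1.79995355e+02 -7.28357305e-03 -1.61901612e+02] [-0.2340132   1.09811611 -0.70315558] [ 0.03233246 -0.12814161  0.00149492]
tgt 0.4923628438689005 -0.16364382880135153
[{"x":-0.01,"y":-0.01,"z":0.01,"roll":-0.13},{"x":-0.01,"y":-0.01,"z":0.01,"roll":-0.13},{"x":-0.01,"y":-0.01,"z":0.01,"roll":-0.13},{"x":-0,"y":-0.01,"z":0.01,"roll":-0.13},{"x":-0,"y":-0.01,"z":0.01,"roll":-0.13},{"x":-0,"y":-0.01,"z":0.01,"roll":-0.13},{"x":-0,"y":-0.01,"z":0.02,"roll":-0.13},{"x":-0,"y":-0.01,"z":0.01,"roll":-0.13},{"x":0,"y":-0.01,"z":0.02,"roll":-0.13},{"x":0,"y":-0.01,"z":0.01,"roll":-0.13},{"x":0.01,"y":-0.01,"z":0.02,"roll":-0.13},{"x":0,"y":-0.02,"z":0.01,"roll":-0.13}]
end [ 0.4924 -0.1636  0.1248] -72.52
```

View pics/s8b.png

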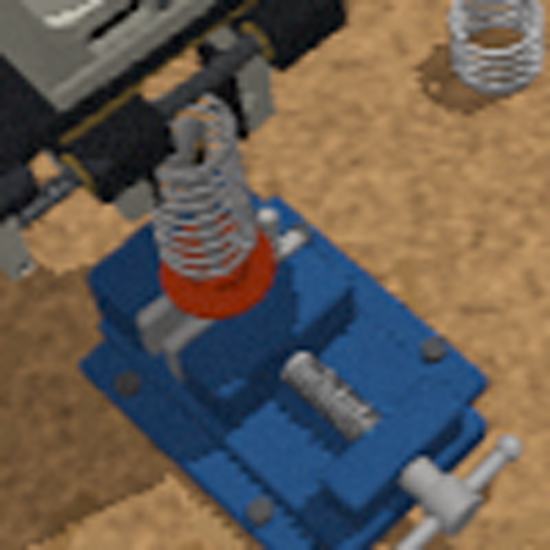

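Call:
{"fn": "jog_arm", "kwargs": {
  "commands": [
    {"x": -0.01, "y": -0.01, "z": 0, "roll": -0.13},
    {"x": -0.01, "y": -0.01, "z": 0, "roll": -0.13},
    {"x": -0.01, "y": -0.01, "z": 0, "roll": -0.13},
    {"x": 0, "y": -0.01, "z": 0, "roll": -0.13},
    {"x": 0, "y": -0.01, "z": 0, "roll": -0.13},
    {"x": 0, "y": -0.01, "z": 0, "roll": -0.13},
    {"x": 0, "y": -0.01, "z": 0, "roll": -0.13},
    {"x": 0, "y": -0.01, "z": 0, "roll": -0.13},
    {"x": 0, "y": -0.01, "z": 0, "roll": -0.13},
    {"x": 0, "y": -0.01, "z": 0, "roll": -0.13},
    {"x": 0.01, "y": -0.01, "z": 0, "roll": -0.13},
    {"x": 0, "y": -0.02, "z": 0, "roll": -0.13}
  ]
}}

```text
clock: 14.3
tool_pos: [0.4925, -0.1636, 0.1266]
orientation: [-180.0, -0.0, -72.2]
force: [0.3, 0.1, -1.3]
opening: 0.0365
```

Call:
{"fn": "jog_arm", "kwargs": {
  "commands": [
    {"x": 0, "y": 0, "z": 0.3, "roll": 0},
    {"x": 0, "y": 0, "z": 0.3, "roll": 0},
    {"x": 0, "y": 0, "z": 0.3, "roll": 0},
    {"x": 0, "y": 0, "z": 0, "roll": 0},
    {"x": 0, "y": 0, "z": 0, "roll": 0}
  ]
}}

```text
clock: 14.8
tool_pos: [0.4922, -0.1636, 0.117]
orientation: [180.0, 0.0, -72.6]
force: [-0.6, 0.1, -1.5]
opening: 0.0359
```

Call:
{"fn": "jog_arm", "kwargs": {
  "commands": [
    {"x": 0, "y": 0, "z": 0.2, "roll": 0},
    {"x": 0, "y": 0, "z": 0.2, "roll": 0},
    {"x": 0, "y": 0, "z": 0.2, "roll": 0},
    {"x": 0, "y": 0, "z": 0.2, "roll": 0},
    {"x": 0, "y": 0, "z": 0, "roll": 0}
  ]
}}

```text
clock: 15.3
tool_pos: [0.492, -0.1636, 0.1088]
orientation: [180.0, 0.0, -72.5]
force: [0.6, -0.8, -1.6]
opening: 0.0368
```

Call:
{"fn": "jog_arm", "kwargs": {
  "commands": [
    {"x": 0, "y": 0, "z": 0.1, "roll": 0},
    {"x": 0, "y": 0, "z": 0.1, "roll": 0},
    {"x": 0, "y": 0, "z": 0.1, "roll": 0},
    {"x": 0, "y": 0, "z": 0, "roll": 0}
  ]
}}

```text
clock: 15.7
tool_pos: [0.4921, -0.1636, 0.106]
orientation: [180.0, 0.0, -72.5]
force: [0.1, -0.3, -1.3]
opening: 0.0363
```

Call:
{"fn": "jog_arm", "kwargs": {
  "commands": [
    {"x": 0, "y": 0, "z": 0.1, "roll": 0},
    {"x": 0, "y": 0, "z": 0.1, "roll": 0},
    {"x": 0, "y": 0, "z": 0.1, "roll": 0},
    {"x": 0, "y": 0, "z": 0, "roll": 0}
  ]
}}

```text
clock: 16.1
tool_pos: [0.4923, -0.1636, 0.1032]
orientation: [-180.0, -0.0, -72.5]
force: [-0.5, -0.3, 0.9]
opening: 0.0367
```

```bash
python3 - <<'E'
from h import *
s=snap('scene','s9.png');o=s['obs'];print(o['clock'],o['tool_pos'],o['orientation'],o['force'],o['moment'])
i=s['image'][:,:,::-1];cv2.imwrite('pics/s9b.png',cv2.resize(i[210:270,170:250],None,fx=8,fy=8,interpolation=cv2.INTER_CUBIC))
E
```

```text
16.1 [ 0.49233372 -0.16362486  0.10324988] [-1.79991301e+02 -1.03078597e-02 -7.25193329e+01] [-0.4724082  -0.31515237  0.92287877] [ 0.10359139  0.09952802 -0.02426336]
```

View pics/s9b.png

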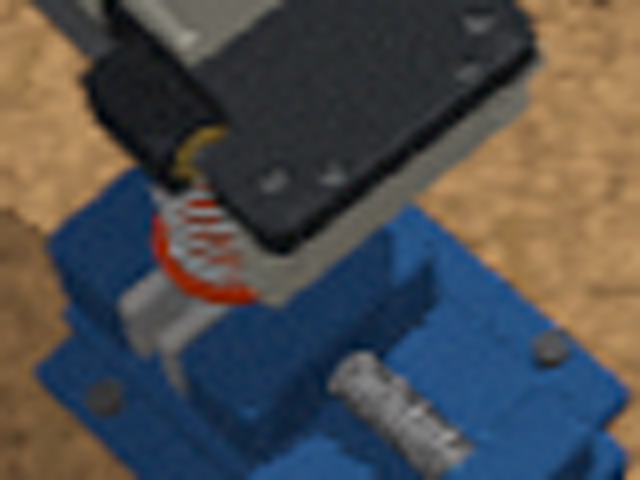

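Call:
{"fn": "jog_arm", "kwargs": {
  "commands": [
    {"x": 0, "y": 0, "z": 0.1, "roll": 0},
    {"x": 0, "y": 0, "z": 0.1, "roll": 0},
    {"x": 0, "y": 0, "z": 0, "roll": 0},
    {"x": 0, "y": 0, "z": 0, "roll": 0}
  ]
}}

```text
clock: 16.55
tool_pos: [0.4925, -0.1636, 0.1014]
orientation: [-180.0, -0.0, -72.5]
force: [0.1, 0.9, 4.5]
opening: 0.0365
```

```bash
python3 - <<'E'
from h import *
s=snap('wrist','w10.png');o=s['obs'];print(o['tool_pos'],o['force'],o['moment'])
import pickle;pickle.dump(s,open('w10.pkl','wb'))
i=s['image'][:,:,::-1];cv2.imwrite('pics/w10b.png',cv2.resize(i[170:305,190:325],None,fx=4.4,fy=4.4,interpolation=cv2.INTER_CUBIC))
E
```

```text
[ 0.49245559 -0.16361293  0.10138659] [0.14359125 0.92335014 4.47670362] [ 0.07385679  0.1428132  -0.03747031]
```

View pics/w10b.png

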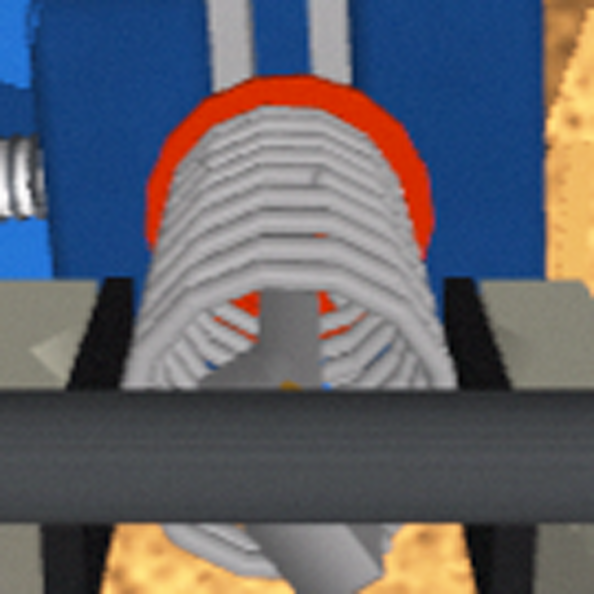

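```bash
python3 - <<'E'
from h import *
import pickle;s=pickle.load(open('w10.pkl','rb'))
def top(c,r): 
    P=(np.array([proj(s,np.array(c)+[r*np.cos(t),r*np.sin(t),0]) for t in np.linspace(0,6.2832,361)])-[190,170])*4.4
    return np.round([P[:,1].min(),P[:,0].min(),P[:,0].max()])
c=[.4922,-.1625]
for z in(.064,.067,.070):
    print(z,'flange',top(c+[z],.0228),'coil home',top(c+[z+.0015],.0188),'raised',top(c+[z+.0095],.0188))
E
```

```text
0.064 flange [ 63. 146. 425.] coil home [ 90. 170. 401.] raised [102. 166. 405.]
0.067 flange [ 67. 145. 427.] coil home [ 94. 169. 403.] raised [106. 164. 407.]
0.07 flange [ 71. 143. 429.] coil home [ 99. 167. 404.] raised [111. 163. 408.]
```

Call:
{"fn": "jog_arm", "kwargs": {
  "commands": [
    {"x": 0, "y": 0, "z": 0, "roll": 0.06},
    {"x": 0, "y": 0, "z": 0, "roll": 0.06},
    {"x": 0, "y": 0, "z": 0, "roll": 0}
  ]
}}

```text
clock: 16.9
tool_pos: [0.4922, -0.1638, 0.1013]
orientation: [180.0, -0.0, -79.4]
force: [-0.9, -2.1, 3.6]
opening: 0.0363
```

```bash
python3 - <<'E'
from h import *
o=ctrl.get_obs();print(o['orientation'],o['force'],o['moment'])
E
```

```text
[ 1.79998946e+02 -2.01938897e-02 -7.94459901e+01] [-0.87002113 -2.09319342  3.59488071] [-0.50862744  0.178353    0.00072559]
```

Call:
{"fn": "jog_arm", "kwargs": {
  "commands": [
    {"x": 0, "y": 0, "z": 0, "roll": 0.06},
    {"x": 0, "y": 0, "z": 0, "roll": 0.06},
    {"x": 0, "y": 0, "z": 0, "roll": 0}
  ]
}}

```text
clock: 17.2
tool_pos: [0.492, -0.1638, 0.1012]
orientation: [180.0, -0.0, -86.2]
force: [-2.0, -1.8, 4.0]
opening: 0.0364
```

```bash
python3 - <<'E'
from h import *
o=ctrl.get_obs();print(o['orientation'],o['force'],o['moment'])
E
```

```text
[ 1.79973080e+02 -1.50703412e-02 -8.62334518e+01] [-1.9646755  -1.81792071  3.95928746] [-0.61061667  0.50715618  0.02168786]
```

Call:
{"fn": "jog_arm", "kwargs": {
  "commands": [
    {"x": 0, "y": 0, "z": 0, "roll": 0.05},
    {"x": 0, "y": 0, "z": 0, "roll": 0.05},
    {"x": 0, "y": 0, "z": 0, "roll": 0}
  ]
}}

```text
clock: 17.5
tool_pos: [0.4914, -0.1638, 0.101]
orientation: [179.9, -0.0, -91.9]
force: [-2.8, -2.2, 4.6]
opening: 0.037
```

```bash
python3 - <<'E'
from h import *
o=ctrl.get_obs();print(o['orientation'],o['force'],o['moment'])
E
```

```text
[ 1.79913868e+02 -1.68985147e-02 -9.19040757e+01] [-2.75305785 -2.17192049  4.60296268] [-0.7918894   1.25989267  0.10627386]
```

Call:
{"fn": "jog_arm", "kwargs": {
  "commands": [
    {"x": 0, "y": 0, "z": 0, "roll": -0.09},
    {"x": 0, "y": 0, "z": 0, "roll": -0.09},
    {"x": 0, "y": 0, "z": 0, "roll": -0.08},
    {"x": 0, "y": 0, "z": 0, "roll": -0.08},
    {"x": 0, "y": 0, "z": -0.05, "roll": 0},
    {"x": 0, "y": 0, "z": 0, "roll": 0},
    {"x": 0, "y": 0, "z": 0, "roll": 0}
  ]
}}

```text
clock: 18.2
tool_pos: [0.4925, -0.1634, 0.1017]
orientation: [-180.0, 0.0, -72.6]
force: [-0.2, 0.7, 2.8]
opening: 0.0368
```

```bash
python3 - <<'E'
from h import *
o=ctrl.get_obs();print(o['tool_pos'],o['orientation'],o['force'],o['moment'])
E
```

```text
[ 0.49247828 -0.1633729   0.10170952] [-1.79967565e+02  3.11369299e-03 -7.25637653e+01] [-0.17860584  0.74879544  2.82564926] [ 0.53826888  0.12940434 -0.07717061]
```

Call:
{"fn": "jog_arm", "kwargs": {
  "commands": [
    {"x": 0, "y": 0, "z": 0, "roll": 0.07},
    {"x": 0, "y": 0, "z": -0.05, "roll": 0.03},
    {"x": 0, "y": 0, "z": -0.05, "roll": 0},
    {"x": 0, "y": 0, "z": 0, "roll": 0},
    {"x": 0, "y": 0, "z": 0, "roll": 0}
  ]
}}

```text
clock: 18.7
tool_pos: [0.4924, -0.1636, 0.1027]
orientation: [-180.0, -0.0, -78.2]
force: [0.0, -0.7, 1.9]
opening: 0.0368
```

```bash
python3 - <<'E'
from h import *
o=ctrl.get_obs();print(o['tool_pos'],o['orientation'],o['force'],o['moment'])
E
```

```text
[ 0.49236803 -0.16360491  0.10266575] [-1.79985316e+02 -4.93644422e-03 -7.82066868e+01] [ 0.01339043 -0.70207221  1.93860035] [-0.19120287 -0.24414936  0.0144348 ]
```

Lightly seated with almost no torque; releasing.

Call:
{"fn": "jog_arm", "kwargs": {
  "commands": [
    {"x": 0, "y": 0, "z": 0, "roll": 0},
    {"x": 0, "y": 0, "z": 0, "roll": 0},
    {"x": 0, "y": 0, "z": 0, "roll": 0},
    {"x": 0, "y": 0, "z": 0, "roll": 0},
    {"x": 0, "y": 0, "z": 0, "roll": 0},
    {"x": 0, "y": 0, "z": 0, "roll": 0},
    {"x": 0, "y": 0, "z": 0, "roll": 0}
  ],
  "gripper": 8.0
}}

```text
clock: 19.4
tool_pos: [0.4922, -0.1636, 0.1026]
orientation: [180.0, 0.0, -78.3]
force: [-0.2, -0.8, 0.1]
opening: 0.0796
```

Call:
{"fn": "jog_arm", "kwargs": {
  "commands": [
    {"x": 0, "y": 0, "z": -0.5, "roll": 0},
    {"x": 0, "y": 0, "z": -1, "roll": 0},
    {"x": 0, "y": 0, "z": -2, "roll": 0},
    {"x": 0, "y": 0, "z": -3, "roll": 0},
    {"x": 0, "y": 0, "z": -3, "roll": 0},
    {"x": 0, "y": 0, "z": -2, "roll": 0},
    {"x": -2, "y": 0, "z": 0, "roll": 0},
    {"x": -3, "y": 0, "z": 0, "roll": 0},
    {"x": -2.5, "y": 0, "z": 0, "roll": 0},
    {"x": 0, "y": 0, "z": 0, "roll": 0},
    {"x": 0, "y": 0, "z": 0, "roll": 0},
    {"x": 0, "y": 0, "z": 0, "roll": 0}
  ]
}}

```text
clock: 20.6
tool_pos: [0.4772, -0.0905, 0.2181]
orientation: [-180.0, -0.0, -78.3]
force: [0.3, -0.2, -0.4]
opening: 0.0798
```

```bash
python3 - <<'E'
from h import *
import pickle
s=snap('wrist','w11.png');o=s['obs'];print(o['clock'],o['tool_pos'],o['orientation'],o['force'],o['moment'],o['opening'])
pickle.dump(s,open('w11.pkl','wb'))
t=snap('scene','s11.png');pickle.dump(t,open('s11.pkl','wb'))
u=proj(s,[.492,-.1625,.144]);print(u);x,y=[max(0,int(v)) for v in u-45];print(x,y)
i=s['image'][:,:,::-1];cv2.imwrite('pics/w11b.png',cv2.resize(i[y:y+90,x:x+90],None,fx=6.5,fy=6.5,interpolation=cv2.INTER_CUBIC))
i=t['image'][:,:,::-1];cv2.imwrite('pics/s11b.png',cv2.resize(i[200:280,165:245],None,fx=7,fy=7,interpolation=cv2.INTER_CUBIC))
E
```

```text
20.6 [ 0.4771632  -0.09045318  0.21813694] [-1.79969645e+02 -9.41721844e-03 -7.82514594e+01] [ 0.28850503 -0.20316796 -0.40489587] [ 0.03902475 -0.03969659 -0.00068155] 0.07981704331364094
[255.27266836 108.57526184]
210 63
```

View pics/w11b.png

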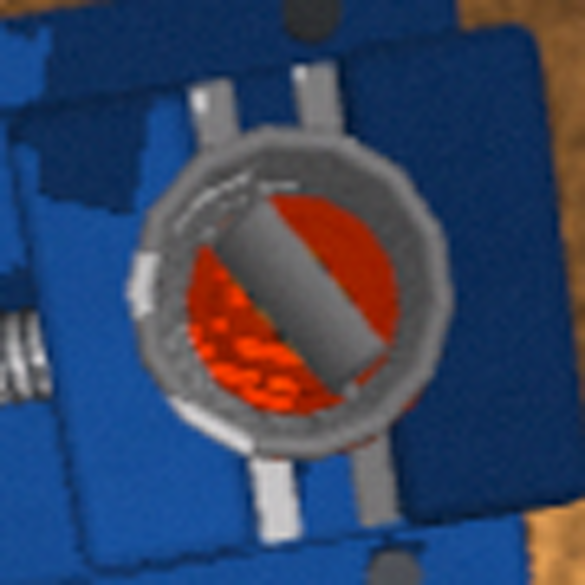

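View pics/s11b.png

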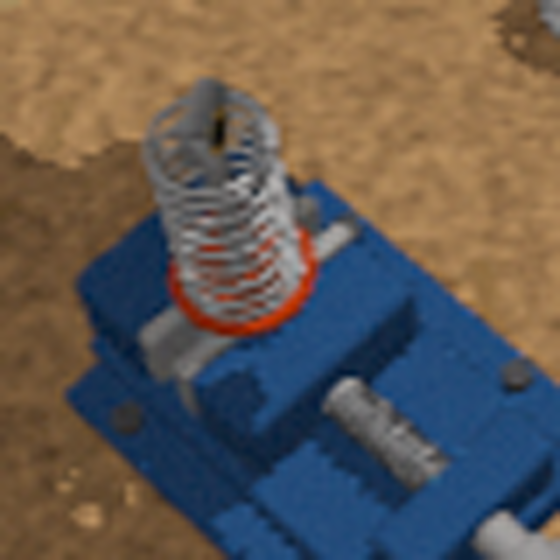

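```bash
python3 - <<'E'
from h import *
import pickle
s=pickle.load(open('w11.pkl','rb'));t=pickle.load(open('s11.pkl','rb'))
f=lambda p:(210+p[0]/6.5,63+p[1]/6.5)
for z in(.14,.144,.148,.152,.156,.16,.164):
    C=[atz(s,*f(p),z) for p in[(262,193),(388,350),(345,398),(215,240)]]
    L,Rr,T,B=[atz(s,*f(p),z) for p in[(130,290),(452,290),(292,127),(292,457)]]
    print(z,'eye len',np.linalg.norm((C[1]+C[2]-C[0]-C[3])/2).round(4),'wid',np.linalg.norm((C[0]+C[1]-C[2]-C[3])/2).round(4),'rim',np.linalg.norm(L-Rr).round(4),np.linalg.norm(T-B).round(4),((L+Rr+T+B)/4).round(4),(sum(C)/4).round(4))
# scene: overlay
im=cv2.resize(t['image'][200:280,165:245,::-1],None,fx=7,fy=7,interpolation=cv2.INTER_CUBIC)
th=np.linspace(0,6.2832,120)
# shift so that the flange fits: estimate via flange projected
def circ(z,r,col,off=(0,0)):
    P=np.array([(proj(t,[.492+r*np.cos(a),-.1625+r*np.sin(a),z])-[165,200])*7+off for a in th]);cv2.polylines(im,[P.astype(np.int32)],True,col,1);return P
for z,r,c in((.068,.023,(0,255,255)),(.144,.019,(0,255,0)),(.152,.019,(255,0,255)),(.16,.002,(255,255,0))):
    P=circ(z,r,c);print(z,P.min(0).round(),P.max(0).round())
cv2.imwrite('pics/s11o.png',im)
E
```

```text
0.14 eye len 0.0239 wid 0.0077 rim 0.0388 0.0383 [ 0.4924 -0.1629  0.14  ] [ 0.491  -0.1628  0.14  ]
0.144 eye len 0.0236 wid 0.0076 rim 0.0382 0.0377 [ 0.4924 -0.1629  0.144 ] [ 0.491  -0.1627  0.144 ]
0.148 eye len 0.0232 wid 0.0075 rim 0.0376 0.0372 [ 0.4924 -0.1628  0.148 ] [ 0.491  -0.1627  0.148 ]
0.152 eye len 0.0229 wid 0.0074 rim 0.037 0.0366 [ 0.4924 -0.1627  0.152 ] [ 0.491  -0.1626  0.152 ]
0.156 eye len 0.0225 wid 0.0073 rim 0.0364 0.036 [ 0.4923 -0.1626  0.156 ] [ 0.491  -0.1625  0.156 ]
0.16 eye len 0.0221 wid 0.0071 rim 0.0358 0.0354 [ 0.4923 -0.1625  0.16  ] [ 0.491  -0.1624  0.16  ]
0.164 eye len 0.0218 wid 0.007 rim 0.0352 0.0348 [ 0.4923 -0.1625  0.164 ] [ 0.491  -0.1624  0.164 ]
0.068 [167. 208.] [315. 338.]
0.144 [141.  88.] [273. 200.]
0.152 [137.  73.] [269. 185.]
0.16 [192. 108.] [206. 119.]
```

View pics/s11o.png

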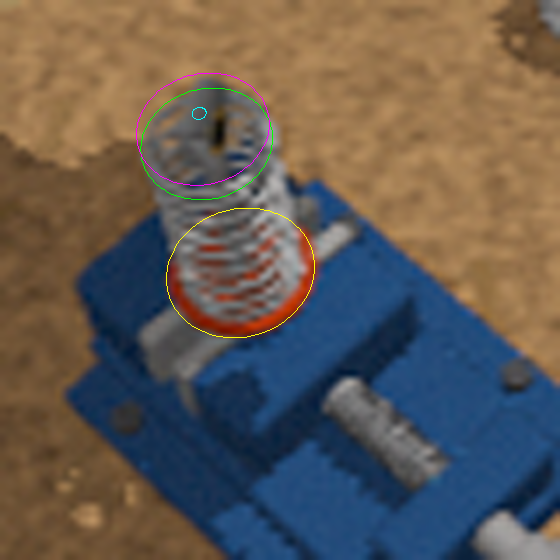

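```bash
python3 - <<'E'
from h import *
snap('top','t12.png');print(ctrl.get_obs()['clock'],ctrl.get_obs()['force']);print(ctrl.close_job())
E
```

```text
20.75 [ 0.28755992  0.53468839 -0.48075817]
the job is handed in; nothing more can be done
None
```

View pics/t12.png

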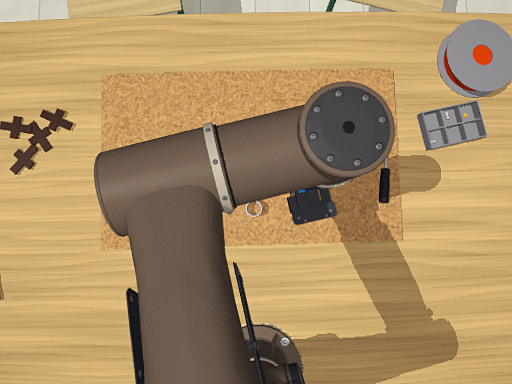

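The tall spring is on the strut with its bottom coil on the flange, as far as my checks can tell. I let go, backed clear and handed the job in at 20.75 s.

**What I did:**
- I found the tang in the wrist picture and gripped the spring about 22 mm below its top.
- I turned the tang square to the eye's flat face and lowered the spring past the eye. It did not snag.
- I twisted it a quarter turn into line with the hub slot and lowered it until it touched. The push reached about 4.6 N at most.

**Checks that it is home:**
- **Twist test:** a light twist met a side force that kept growing, which fits the tang bearing on the slot wall. Twisting back gave a torque the other way.
- **Eye height:** after release the eye stood about 12 to 17 mm above the spring's top. It should be 16 mm when home and 8 mm if the spring sat on the hub.
- **Scene picture:** the top rim fits the home height, and the spring stands upright on the flange.

**Less certain:**
- The wrist picture taken while still gripping was ambiguous. The gap between flange and coil measured 32 px, against 28 predicted for home and 40 for on the hub.
- The tang itself could not be seen in the slot, because the eye hid it.
- The spring seems to have turned slightly in the grip during the twist test.
- In the last top picture the short spring and screwdriver look unmoved. The arm hid the trunnion, which I kept clear of and did not check again.

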